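Find the empty carrier bay and push its flap open

ROBOT

A 6-joint arm with a two-finger parallel gripper is mounted at the origin on the work surface. World frame = base frame: x ahead of the robot, y to its left, z up, the work surface at z = 0. Lengths are in m, angles in rad, forces in N, time in s.
With the tool pointing down it reaches from about 0.375 to 0.9 m from the base axis. Payload 3.1 kg.
Tool frame: the origin (TCP) lies at the centre of the arm's flange, where the gripper is bolted on; the fingertips stand 182 mm ahead of it and the grasp point (between the pads) lies 164 mm ahead of it; z points along the fingers, y is the line along which they close (so a half turn about z gives the same grasp; the last joint's range is limited). The gripper opens to 87 mm and grips with 3 to 60 N. Pads are 19 mm wide; open, the fingers measure 117 mm over their backs; the gripper's body (75 mm by 190 mm) begins 51 mm behind the grasp point.
Start: joints at [-1.3, 0.527, 1.433, -0, 1.181, -0.178], TCP at [0.271, -0.563, 0.405] pointing down, gripper open.
Joint ranges: [-3.08, 3.08], [-0.75, 2.2], [0.22, 2.44], [-1.43, 4.57], [0, 2.65], [-2.85, 2.85]. Speed limits (rad/s): [2.79, 2.79, 3.14, 3.14, 3.14, 3.14].

INTERFACE

Orientations are given as a unit quaternion [x, y, z, w].
In Python, from rig import * gives the robot as it stands.
- The arm moves only by the tool move_arm, never from a script. Its argument "commands" is a list that holds one entry, the list of rows, each a list of 6 numbers: the shift along the tool's x, y, z in units of 40 mm (1.0 is 40 mm), then the turn, a rotation vector about the tool's x, y, z in rad. A call has 1 to 12 rows; each row is the pose to reach, as a shift and turn from the pose commanded when the call began, along the tool's axes at that moment; what a row does not reach only later rows make up. A row lasts 1/8 s, in which the tool goes at most 62.5 mm and 10.7 degrees, less where a joint would pass 70% of its speed; a pose out of reach is approached as far as the arm can. A call with a gripper value outside its range is refused whole. "claw" is the closure, from -1 (fully open) to 1 (shut), so that 0 is half open, set as the call begins (left out, the last holds). The fingers move at their own pace and stop on an object; "squeeze" is the grip in N (left out, the last holds). Time passes only in rows, so rows that repeat a pose let the fingers close. It gives the time, the measured TCP pose, the force, the opening and the grip force at its end, in the units of the state.
- get_obs(): the state, without advancing time (a new reading comes with each control period).
- camera(name): name is "side" or "top"; returns a dict with "pixels" (480x640x3 uint8, blue, green, red), "range_z" (480x640 float32, m along the optical axis (not along the pixel's ray), 0 where there is no reading), "camera_matrix" (3x3 intrinsics, pixels), "extrinsics" (4x4, takes a point from world to camera coordinates). Camera axes: x right, y up, looking along -z (the intrinsics and any distortion apply to the point x, -y, -z); pixel columns grow to the right and rows downward; lengths in m; the calibration is good to about 2 mm. A picture is of the moment at which its call begins.
- hand_in(): hands the job in; it is judged then, once.
The state is a dict: "time": time; "q": joint angles; "joint_velocities": joint speeds; "joint_torque": joint torques, N m; "position": TCP position; "tool_rot": TCP orientation; "ft_force": force on the tool from outside, world axes, zero at the start; "moment": the same for the moment, N m; "grip_width": finger opening in m; "grip_force": force on a finger pad.
Only numpy, scipy, OpenCV 4.12 (cv2) and the standard library are available. Lean on these libraries where they do the work, as an engineer would, in place of code of your own. Each camera call takes 0.05 s, during which the arm holds its last target. There are 200 camera calls.

TASK

Three of the four bays in the white tube-carrier return station are full, and the carrier below holds the flap shut. With a fingertip press lightly near the end of each flap until you find the one that rocks, then push that flap down all the way to its stop and leave it standing open for the next carrier. Do not force the flaps that hold firm, and leave everything on and around the station standing where it is: nothing needs to be picked up.

Things in the scene. Friction and masses are not known exactly. Their poses are not given: they have to be found in the camera images.
- station: Low white fixed carrier return station, 250 (its x) x 380 (its y) mm, flat top 90 mm above the bench. Origin: centre of its underside; x away from the robot, y left, z up. Four look-alike grey flaps lie flush in its top, centres 55 mm (x) and 90 mm (y) from its centre. Exactly one bay is empty; which one varies. A peak of over 100 N on station or flaps counts as damage: touch at 30 mm/s or slower.
- mid_a (a point): Centre of the near left flap's top face, on its axle line. Flap 70 (x) x 120 (y) x 6 mm in a 74 x 124 mm opening, ribs at both ends; axes as the station's, tilting with it. Press 30 to 45 mm out along y, either side: 38 mm out a free flap tips at 2 to 4 N; at its stop it is 17 mm lower at 28 mm out, 23 mm at 38 (a blunt finger bears on its inner edge). Over a full bay it gives under 3 mm.
- flap_a (a joint): Tilt of the near left flap about its axle, which runs along the station's x through the flap's middle: 0 shut and flush; it rocks either way to stops at +0.55 and -0.55 rad; positive when its -y (right) end is down. No spring: friction keeps it where it is left.
- mid_b (a point): Centre of the near right flap's top face, on its axle line. Flap 70 (x) x 120 (y) x 6 mm in a 74 x 124 mm opening, ribs at both ends; axes as the station's, tilting with it. Press 30 to 45 mm out along y, either side: 38 mm out a free flap tips at 2 to 4 N; at its stop it is 17 mm lower at 28 mm out, 23 mm at 38 (a blunt finger bears on its inner edge). Over a full bay it gives under 3 mm.
- flap_b (a joint): Tilt of the near right flap about its axle, which runs along the station's x through the flap's middle: 0 shut and flush; it rocks either way to stops at +0.55 and -0.55 rad; positive when its -y (right) end is down. No spring: friction keeps it where it is left.
- mid_c (a point): Centre of the far left flap's top face, on its axle line. Flap 70 (x) x 120 (y) x 6 mm in a 74 x 124 mm opening, ribs at both ends; axes as the station's, tilting with it. Press 30 to 45 mm out along y, either side: 38 mm out a free flap tips at 2 to 4 N; at its stop it is 17 mm lower at 28 mm out, 23 mm at 38 (a blunt finger bears on its inner edge). Over a full bay it gives under 3 mm.
- flap_c (a joint): Tilt of the far left flap about its axle, which runs along the station's x through the flap's middle: 0 shut and flush; it rocks either way to stops at +0.55 and -0.55 rad; positive when its -y (right) end is down. No spring: friction keeps it where it is left.
- mid_d (a point): Centre of the far right flap's top face, on its axle line. Flap 70 (x) x 120 (y) x 6 mm in a 74 x 124 mm opening, ribs at both ends; axes as the station's, tilting with it. Press 30 to 45 mm out along y, either side: 38 mm out a free flap tips at 2 to 4 N; at its stop it is 17 mm lower at 28 mm out, 23 mm at 38 (a blunt finger bears on its inner edge). Over a full bay it gives under 3 mm.
- flap_d (a joint): Tilt of the far right flap about its axle, which runs along the station's x through the flap's middle: 0 shut and flush; it rocks either way to stops at +0.55 and -0.55 rad; positive when its -y (right) end is down. No spring: friction keeps it where it is left.
- bucket_cap: Bystander, to stay within 20 mm of its place: small black stepped disc, 40 mm wide, 20 mm tall, standing on the station's middle strip; origin at its underside
- vial: Bystander, to stay within 20 mm of its place: small white capped vial, 22 mm wide, 36 mm tall, standing on the station's middle strip; origin at its underside
- adapter_green: Bystander, to stay within 20 mm of its place: green round tube adapter, 60 mm wide, 79 mm tall with its tab, on the bench; origin at its underside
- adapter_brown: Bystander, to stay within 20 mm of its place: brown round tube adapter, 60 mm wide, 79 mm tall with its tab, on the bench; origin at its underside
- bucket: Bystander, to stay within 20 mm of its place: open black rotor bucket, 84 mm wide, 85 mm tall, on the bench; origin at its underside
- tube_rack: Bystander, to stay within 20 mm of its place: white rack of eight capped tubes, 70 x 130 mm, 86 mm tall, on the bench; origin at its underside
- spray_bottle: Bystander, to stay within 20 mm of its place: white bottle, 60 mm wide, 125 mm tall, on the bench beyond the station; origin at its underside
- tip_box: Bystander, to stay within 20 mm of its place: grey box with clear lid, 82 x 122 mm, 61 mm tall, on the bench beyond the station; origin at its underside

How it is judged:
At the end, for the whole second after the job is handed in: One flap is tilted by more than 0.45 rad either way (its stop is at 0.55) and stays so, the other three are shut within 0.12 rad, and every bystander is within 20 mm of where it stood ((((value of joint flap_a above 0.45 rad or value of joint flap_a below -0.45 rad) and value of joint flap_b between -0.12 and 0.12 rad and value of joint flap_c between -0.12 and 0.12 rad and value of joint flap_d between -0.12 and 0.12 rad) or ((value of joint flap_b above 0.45 rad or value of joint flap_b below -0.45 rad) and value of joint flap_a between -0.12 and 0.12 rad and value of joint flap_c between -0.12 and 0.12 rad and value of joint flap_d between -0.12 and 0.12 rad) or ((value of joint flap_c above 0.45 rad or value of joint flap_c below -0.45 rad) and value of joint flap_a between -0.12 and 0.12 rad and value of joint flap_b between -0.12 and 0.12 rad and value of joint flap_d between -0.12 and 0.12 rad) or ((value of joint flap_d above 0.45 rad or value of joint flap_d below -0.45 rad) and value of joint flap_a between -0.12 and 0.12 rad and value of joint flap_b between -0.12 and 0.12 rad and value of joint flap_c between -0.12 and 0.12 rad)) and distance of each of bucket_cap, vial, adapter_green, adapter_brown, bucket, tube_rack, spray_bottle, tip_box from where it was at the start of the episode below 0.02 m); the robot touches nothing.
It fails at once if a bystander is lifted, carried or knocked more than 20 mm from its place (distance of any of bucket_cap, vial, adapter_green, adapter_brown, bucket, tube_rack, spray_bottle, tip_box from where it was at the start of the episode above 0.02 m).
It fails at once if the station or one of its flaps is forced with more than 100 N (contact force between any of the fingers, the arm and station above 100 N).
It also fails if it takes over 48 s, if anything falls off the work surface, if the arm or the gripper's body presses on something with over 40 N, if the wrist force passes 120 N, or if a joint passes its speed limit or range.

## Working session

There is one attempt and no reset: what is moved stays moved. The work goes in short steps, Python scripts to look and compute and a tool call to move; the robot and the scene stay as the last step left them, time stands still between calls to the robot, and variables do not carry over. Pictures are saved under pics/ and viewed, at most 10 in all, crops included, and the job is handed in when it is done.

Besides the shell and the picture viewer there is one more tool, called after "Call:" as name([rows], argument=value, ...), one row to a line, values as JSON. move_arm: Moves the arm, as the interface text tells. Its arguments: {"type":"object","properties":{"commands":{"type":"array","items":{"type":"array","items":{"type":"array","items":{"type":"number"}}}},"claw":{"type":"number"},"squeeze":{"type":"number"}},"required":["commands"]}

```bash
mkdir -p pics; cat > h.py <<'E'
from rig import *
import numpy as np, cv2
def grab(n):
    c=camera(n); return c
def cloud(c):
    K=c["camera_matrix"];E=c["extrinsics"];z=c["range_z"]
    v,u=np.mgrid[:480,:640]
    x=(u-K[0,2])/K[0,0]*z; y=(v-K[1,2])/K[1,1]*z
    P=np.stack([x,-y,-z,np.ones_like(z)],-1)
    W=P@np.linalg.inv(E).T
    return W[...,:3]
E
python3 - <<'E'
from h import *
o=get_obs(); print({k:np.round(o[k],3) for k in ("time","position","tool_rot","ft_force","grip_width")})
for n in("top","side"):
    c=grab(n); cv2.imwrite(f"pics/{n}0.png",c["pixels"]); W=cloud(c); np.savez(f"{n}0.npz",W=W,p=c["pixels"],K=c["camera_matrix"],E=c["extrinsics"])
    print(n,np.round(np.linalg.inv(c["extrinsics"]),3).tolist(),c["camera_matrix"].tolist())
    m=(c["range_z"]>0)&(abs(W[...,2]-.09)<.006); print(m.sum())
    pts=W[m][:,:2].astype(np.float32); print(np.percentile(pts,[1,50,99],axis=0))
E
```

```text
{'time': np.float64(0.0), 'position': array([ 0.271, -0.563,  0.404]), 'tool_rot': array([ 0.975,  0.223, -0.   , -0.001]), 'ft_force': array([-0.279, -0.28 ,  0.268]), 'grip_width': np.float64(0.087)}
top [[-0.006, 0.987, -0.163, 0.422], [-1.0, -0.003, 0.019, 0.045], [0.018, 0.164, 0.986, 1.224], [0.0, 0.0, 0.0, 1.0]] [[512.0266266748363, 0.0, 320.9762439513336], [0.0, 512.0266266748363, 243.0167579240957], [0.0, 0.0, 1.0]]
23296
[[ 0.37293222 -0.69208655]
 [ 0.54605117 -0.06577418]
 [ 1.05809028  0.67162809]]
side [[-0.719, 0.524, -0.457, 0.22], [-0.695, -0.549, 0.464, 0.448], [-0.008, 0.651, 0.759, 0.736], [0.0, 0.0, 0.0, 1.0]] [[472.39988879346384, 0.0, 317.7847352071154], [0.0, 472.39988879346384, 237.69792371249412], [0.0, 0.0, 1.0]]
27188
[[ 0.35272471 -1.14711774]
 [ 0.53003713 -0.0275906 ]
 [ 1.05370069  0.37823881]]
```

View pics/top0.png

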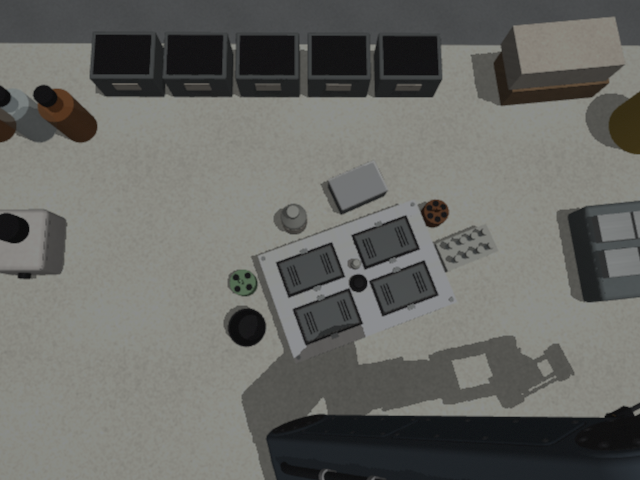

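View pics/side0.png

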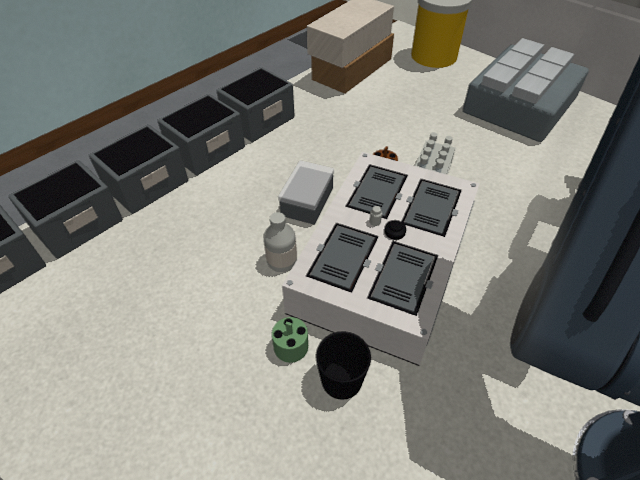

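The top view shows the station centred near (357,280). The flaps are at a≈(328,317), b≈(404,288), c≈(310,269) and d≈(385,241), with the cap at (358,283) and the vial at (354,264). The yaw is about +20°. Next I'll measure these.

```bash
cat > m.py <<'E'
from h import *
from scipy.spatial.transform import Rotation as R
d=np.load("top0.npz");W=d["W"];p=d["p"];K=d["K"];E=d["E"];Ti=np.linalg.inv(E)
def ray(u,v,z):
    dr=Ti[:3,:3]@np.array([(u-K[0,2])/K[0,0],-(v-K[1,2])/K[1,1],-1]);o=Ti[:3,3]
    return o+dr*(z-o[2])/dr[2]
s={'a':(328,317),'b':(404,288),'c':(310,269),'d':(385,241)};C={}
g=p.max(2)
for k,(u,v) in s.items():
    m=((g<125)).astype(np.uint8)
    box=np.zeros_like(m);cv2.circle(box,(u,v),42,1,-1);m&=box
    m=cv2.morphologyEx(m,cv2.MORPH_OPEN,np.ones((7,7)))
    n,l,st,ce=cv2.connectedComponentsWithStats(m)
    cs,_=cv2.findContours((l==l[v,u]).astype(np.uint8),cv2.RETR_EXTERNAL,cv2.CHAIN_APPROX_NONE)
    pts=np.array([ray(x,y,.09)[:2] for x,y in cs[0][:,0]],np.float32)
    r=cv2.minAreaRect(pts);C[k]=np.array(r[0]);print(k,l[v,u],np.round(r[0],4),np.round(r[1],4),round(r[2],1),"z",np.round(np.median(W[v-3:v+4,u-3:u+4,2]),4))
c=sum(C.values())/4
print("centre",c)
for a,b in("ba","dc","ac","bd"):
    e=C[b]-C[a];print(a,b,np.linalg.norm(e),np.degrees(np.arctan2(e[1],e[0])))
o=get_obs();print(R.from_quat(o["tool_rot"]).as_matrix().round(3).tolist())
E
python3 m.py
```

```text
a 2 [0.4272 0.0038] [0.1408 0.1374] 18.2 z 0.0899
b 2 [ 0.5095 -0.1583] [0.0965 0.1366] 19.7 z 0.0904
c 1 [0.5508 0.0484] [0.0972 0.1365] 19.8 z 0.0903
d 1 [ 0.6123 -0.1205] [0.0959 0.1386] 18.2 z 0.0899
centre [ 0.52495097 -0.0566528 ]
b a 0.1818403912428637 116.93271555303441
d c 0.1797684208187425 110.00512670307668
a c 0.13143021735243526 19.815817484459878
b d 0.10949728706598721 20.167426550909667
[[0.901, 0.434, -0.001], [0.434, -0.901, 0.002], [0.0, -0.002, -1.0]]
```

Call:
move_arm([
  [[1.2,-0.7,0.3,0,0,-0.16],[2.4,-1.4,0.6,0,0,-0.32],[3.6,-2.1,0.9,0,0,-0.48],[4.8,-2.8,1.2,0,0,-0.64],[6.0,-3.5,1.5,0,0,-0.8],[7.2,-4.2,1.8,0,0,-0.96],[8.4,-4.9,2.1,0,0,-1.12],[9.2,-5.3,2.3,0,0,-1.28],[9.67,-5.58,2.4,0,0,-1.43],[9.67,-5.58,2.4,0,0,-1.473],[9.67,-5.58,2.4,0,0,-1.473]],
], claw=1)

```text
time: 1.48
position: [0.5229, -0.1937, 0.3083]
tool_rot: [0.573, 0.82, -0.0, -0.0]
ft_force: [0.3, -0.4, 0.0]
grip_width: 0.0008
grip_force: 0.0
```

```bash
cat > st.py <<'E'
from h import *
import sys
from scipy.spatial.transform import Rotation as R
o=get_obs();M=R.from_quat(o["tool_rot"]).as_matrix()
print("t",o["time"],"pos",np.round(o["position"],4),"F",np.round(o["ft_force"],2),"w",round(float(o["grip_width"]),4),"q",np.round(o["q"],2));print(M.round(3).tolist())
xs=np.array([.939,.3437]);ys=np.array([-.3437,.939]);c=np.array([.530,-.055])
for k,x,y in(("b",-.055,-.128),("d",.055,-.128),("c",.055,.128),("a",-.055,.128)):
    P=np.r_[c+x*xs+y*ys,.297]; print(k,P.round(4),"shift",np.round(M.T@(P-o["position"])/.04,2))
E
python3 st.py; python3 - <<'E'
from h import *
c=grab("side");cv2.imwrite("pics/s1.png",c["pixels"][100:400,230:530].repeat(2,0).repeat(2,1))
E
```

```text
t 1.475 pos [ 0.5229 -0.1937  0.3083] F [ 0.28 -0.43  0.05] w 0.0008 q [-0.56  0.57  1.69 -0.    0.88 -0.91]
[[-0.344, 0.939, -0.001], [0.939, 0.344, 0.0], [0.001, -0.001, -1.0]]
b [ 0.5223 -0.1941  0.297 ] shift [-0.   -0.02  0.28]
d [ 0.6256 -0.1563  0.297 ] shift [-0.01  2.73  0.28]
c [0.5377 0.0841 0.297 ] shift [6.39 2.74 0.29]
a [0.4344 0.0463 0.297 ] shift [ 6.39 -0.01  0.29]
```

View pics/s1.png

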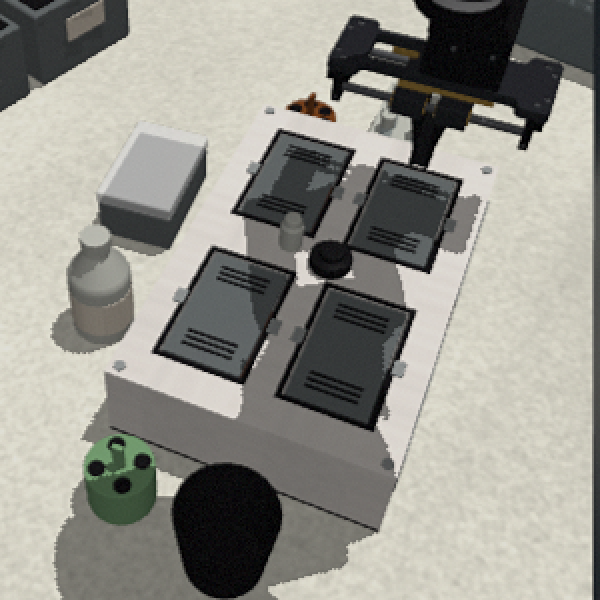

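The side crop shows the closed finger above the outer end of flap b, at about (425,165). Nothing has been disturbed. Next I'll press it lightly.

Call:
move_arm([
  [[0,0,0.4,0,0,0],[0,0,0.7,0,0,0],[0,0,0.77,0,0,0],[0,0,0.83,0,0,0],[0,0,0.89,0,0,0],[0,0,0.94,0,0,0],[0,0,0.94,0,0,0]],
])

```text
time: 2.4
position: [0.523, -0.1943, 0.2714]
tool_rot: [0.573, 0.82, -0.0, 0.0]
ft_force: [0.6, -0.3, -0.0]
grip_width: 0.0005
grip_force: 0.3
```

Call:
move_arm([
  [[0,0,0.04,0,0,0],[0,0,0.08,0,0,0],[0,0,0.08,0,0,0]],
])

```text
time: 2.78
position: [0.523, -0.1943, 0.268]
tool_rot: [0.573, 0.82, -0.0, 0.0]
ft_force: [0.4, -1.3, 2.7]
grip_width: 0.0007
grip_force: 1.2
```

Call:
move_arm([
  [[0,0,0.04,0,0,0],[0,0,0.07,0,0,0],[0,0,0.07,0,0,0]],
])

```text
time: 3.15
position: [0.5229, -0.1942, 0.265]
tool_rot: [0.573, 0.82, 0.0, 0.0]
ft_force: [0.3, -0.7, 1.7]
grip_width: 0.0001
grip_force: 1.0
```

Call:
move_arm([
  [[0,0,0.06,0,0,0],[0,0,0.12,0,0,0],[0,0,0.12,0,0,0]],
])

```text
time: 3.52
position: [0.5228, -0.194, 0.26]
tool_rot: [0.573, 0.82, 0.0, -0.0]
ft_force: [-0.0, 0.4, 1.0]
grip_width: 0.0005
grip_force: 0.6
```

Flap b rocks: it is down 12 mm at about 1 N. I'll push on to its stop.

Call:
move_arm([
  [[0,0,0.05,0,0,0],[0,0,0.09,0,0,0],[0,0,0.12,0,0,0],[0,0,0.12,0,0,0]],
])

```text
time: 4.03
position: [0.5228, -0.1942, 0.2554]
tool_rot: [0.573, 0.82, -0.0, -0.0]
ft_force: [-0.4, -0.1, 1.7]
grip_width: 0.0004
grip_force: 0.9
```

Call:
move_arm([
  [[0,0,0.03,0,0,0],[0,0,0.06,0,0,0],[0,0,0.06,0,0,0]],
])

```text
time: 4.4
position: [0.523, -0.1944, 0.2543]
tool_rot: [0.573, 0.82, -0.0, 0.001]
ft_force: [-0.5, 0.1, 9.9]
grip_width: 0.0004
grip_force: 4.1
```

The force rose to 10 N at 17.7 mm deep, which matches the stop. I'll push slightly more, then lift off.

Call:
move_arm([
  [[0,0,0.03,0,0,0],[0,0,0.03,0,0,0],[0,0,-0.1,0,0,0],[0,0,-0.3,0,0,0],[0,0,-0.7,0,0,0],[0,0,-1.5,0,0,0],[0,0,-2.5,0,0,0],[-1,0,-3.5,0,0,0],[-2,0,-4,0,0,0],[-3,0,-4,0,0,0],[-3,0,-4,0,0,0]],
])

```text
time: 5.78
position: [0.5645, -0.3094, 0.4141]
tool_rot: [0.574, 0.819, -0.0, 0.002]
ft_force: [-0.6, 0.4, 0.2]
grip_width: 0.0004
grip_force: 0.0
```

```bash
python3 - <<'E'
from h import *
c=grab("side");cv2.imwrite("pics/s2.png",c["pixels"][100:400,230:530].repeat(2,0).repeat(2,1))
W=cloud(c)
P=W[c["range_z"]>0]; ct=np.array([.53,-.055]);xs=np.array([.939,.3437]);ys=np.array([-.3437,.939])
l=np.c_[(P[:,:2]-ct)@xs,(P[:,:2]-ct)@ys,P[:,2]]
for n,x,y in(("a",-.055,.09),("b",-.055,-.09),("c",.055,.09),("d",.055,-.09)):
    m=(abs(l[:,0]-x)<.028)&(abs(l[:,1]-y)<.052)&(l[:,2]<.13)&(l[:,2]>.04)
    k=np.polyfit(l[m,1],l[m,2],1);print(n,m.sum(),"tilt",np.arctan(k[0]).round(3))
E
```

```text
a 1657 tilt 0.0
b 425 tilt 0.548
c 1501 tilt 0.003
d 1012 tilt 0.005
```

View pics/s2.png

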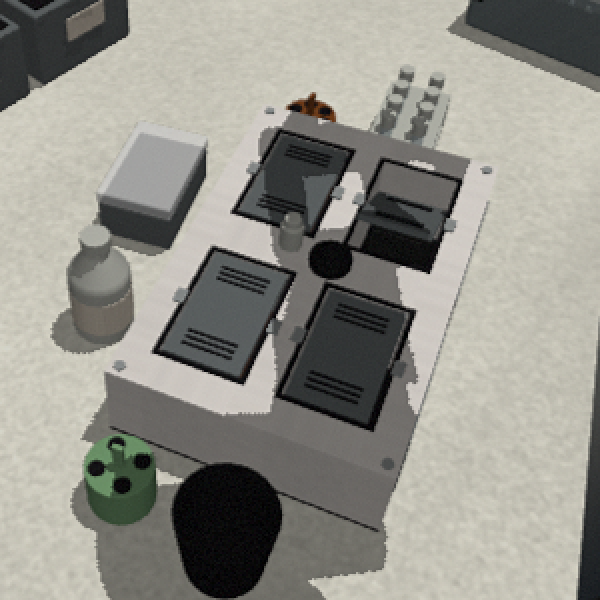

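The crop shows flap b (405,215) standing open at about 0.55 rad. The other three flaps are shut and the bystanders haven't moved.

```bash
python3 -c "
from rig import *
print(hand_in())"
```

```text
the job is handed in; nothing more can be done
None
```

The near right flap (flap_b) was the one that rocked; I pushed it to its stop and it stands open at about 0.55 rad, with the other three shut, no bystander visibly moved, and the job handed in.

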